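Load two slotted weights on the hanger of a spring stand

TASK

Load the spring stand: slide the large slotted weight sideways onto the hanger's stem so that it lies flat and centred on the seat, then slide the small one in on top of it the same way. The two slots must end up facing opposite ways, so that neither weight can slide off. Let go of the weights and leave the other things on the bench where they are.

Things in the scene. Friction and masses are not known exactly. Their poses are not given: they have to be found in the camera images.
- disc_large_center (a point): Large slotted weight: flat steel disc, 60 mm across, 14 mm thick, about 0.25 kg, lying flat at first. Slot 12 mm wide, through both faces, from the rim to 6 mm past the centre; its mouth widens to 20 mm over the last 9 mm. This point: the disc's centre, half-way up. z up; the slot runs from the centre along -x. The rim is solid at +y and -y: grasp across these (60 mm).
- disc_large_mouth (a point): Middle of the slot's mouth at the rim of the large weight, half-way up: 30 mm from its centre along its -x.
- disc_small_center (a point): Small slotted weight: the same but 50 mm across, 14 mm thick, about 0.17 kg, with the same slot, lying flat on the other side of the stand. This point: its centre, half-way up. z up; the slot runs from the centre along -x; grasp across +y and -y (50 mm).
- disc_small_mouth (a point): Middle of the slot's mouth at the rim of the small weight, half-way up: 25 mm from its centre along its -x.
- hanger_seat (a point): Centre of the top of the hanger's seat, a steel disc 40 mm across, 6 mm thick, 80 mm above the bench when empty; an arm runs back to the column 20 mm below it. x points to the column, y to the stand's left, z up. A stem 6 mm thick rises from it. Seated, the large weight fills 0 to 14 mm above this point, the small one 14 to 28 mm. Both sides (along y) and the front are open.
- hanger_head (a point): Centre of the underside of the round head on the stem, 38 mm above the seat. The head is 16 mm across, wider than the slots, and 4 mm thick, so a weight must come in sideways below it, slot mouth first, and then be lowered; with both weights seated 10 mm is left below the head.
- stand_column (a point): Top of the stand's column. Column and spring tube stand from 115 to 160 mm behind the stem, up to 191 mm above the bench. The foot plate is 90 mm wide, 16 mm high, from 45 mm in front of the stem to 180 mm behind it. The stand does not move on the bench.
- hanger (a joint): Downward travel of the hanger (m): 0 when empty, at most 0.02. It slides straight down on the column against a spring of 360 N/m, by about 6 mm under the large weight and 11 mm under both; the seat point moves with it.
- thread_spool: Spool of thread, 39 mm across, 36 mm high, standing on the bench; origin in its underside. Not part of the work.
- driver: Screwdriver, 183 mm long, 25 mm thick, lying on the bench in front of the stand; origin in its underside. Not part of the work.
- vial: Small capped sample vial, 27 mm across, 60 mm high, standing to the right of the stand; origin in its underside. Not part of the work.
- marker_pen: Marker pen, 131 mm long, 14 mm thick, lying at the left; origin in its underside. Not part of the work.

How it is judged:
On the way, in this order (a step that is already met when the one before it is completed fails the run):
1. the large weight lies flat and centred on the hanger's seat (horizontal distance between disc_large_center and hanger_seat below 0.006 m and z of disc_large_center in the frame of hanger_seat between 0.004 and 0.01 m and angle between disc_large_center's own z axis and vertical below 0.12 rad), for 0.2 s.
2. the small weight lies flat on the large one, stem in its slot, slots facing opposite ways (horizontal distance between disc_small_center and hanger_seat below 0.006 m and z of disc_small_center in the frame of hanger_seat between 0.018 and 0.024 m and angle between disc_small_center's own z axis and vertical below 0.12 rad and x of disc_small_mouth in the frame of disc_large_center above 0.015 m), for 0.2 s.
At the end, for the whole second after the job is handed in: Large weight on the seat, small one on it, each within 6 mm of the stem, 3 mm of its seated height and 0.12 rad of level; the small slot mouth at least 15 mm past the large centre, on the side away from the large slot (opposite within about 50 degrees); both at rest and released (all of step 1 and all of step 2 and linear speed of each of disc_large, disc_small below 0.02 m/s); the robot touches nothing.
It fails at once if a bystander (thread spool, screwdriver, vial, marker pen) is moved more than 30 mm (distance of any of thread_spool, driver, vial, marker_pen from where it was at the start of the episode above 0.03 m).
It also fails if it takes over 64 s, if anything falls off the work surface, if the arm or the gripper's body presses on something with over 40 N, if the wrist force passes 120 N, or if a joint passes its speed limit or range.

ROBOT

A 6-joint arm with a two-finger parallel gripper is mounted at the origin on a cart in front of the work surface, level with it; the furniture and walls round the work are solid. World frame = base frame: x ahead of the robot, y to its left, z up, the work surface at z = 0. Lengths are in m, angles in rad, forces in N, time in s.
With the tool pointing down it reaches from about 0.25 to 0.85 m from the base axis. Payload 12.5 kg.
Tool frame: the origin (TCP) lies midway between the tips of the shut fingers; the grasp point (between the pads) lies 19 mm behind it; z points along the fingers, y is the line along which they close (so a half turn about z gives the same grasp; the last joint's range is limited). The gripper opens to 93 mm and grips with 3 to 60 N. Pads are 15 mm wide; open, the fingers measure 128 mm over their backs; the gripper's body (75 mm by 188 mm) begins 65 mm behind the grasp point.
Start: joints at [1.086, 0.351, 1.652, -0, 1.139, -0.085], TCP at [0.214, 0.507, 0.185] pointing down, gripper open.
Joint ranges: [-2.75, 2.75], [-0.79, 2.1], [0.01, 2.65], [-1.57, 4.71], [0.07, 3.14], [-2.87, 2.87]. Speed limits (rad/s): [2.22, 2.22, 2.79, 3.14, 3.14, 3.14].

INTERFACE

Orientations are given as [roll, pitch, yaw] about the fixed x, y, z axes, in that order (R = Rz(yaw) Ry(pitch) Rx(roll)).
In Python, from workcell import robot gives the robot as it stands.
- The arm moves only by the tool send_rows, never from a script. Its argument "plan" is a list that holds one entry, the list of rows, each a list of 5 numbers: the opening, from 0 (shut) to 1 (fully open), then the shift along the tool's x, y, z in mm, then the turn about the tool's z in degrees. A call has 1 to 5 rows; each row is the pose to reach, as a shift and turn from the pose commanded when the call began, along the tool's axes at that moment; what a row does not reach only later rows make up. A row lasts 1/12 s, in which the tool goes at most 41.7 mm and 7.16 degrees, less where a joint would pass 70% of its speed; a pose out of reach is approached as far as the arm can. A call with a gripper value outside its range is refused whole. The fingers move at their own pace and stop on an object; "squeeze" is the grip in N (left out, the last holds). Time passes only in rows, so rows that repeat a pose let the fingers close. It gives the time, the measured TCP pose, the force, the opening and the grip force at its end, in the units of the state.
- robot.state(): the state, without advancing time (a new reading comes with each control period).
- robot.read_camera(name): name is "scene" or "top" or "wrist"; returns the picture (400x640x3 uint8, red, green, blue); there is no depth.
- robot.camera_params(name): a dict with "K" (3x3 intrinsics, pixels), "T" (4x4, takes a point from camera to world coordinates). Camera axes: x right, y down, z forward; pixel columns grow to the right and rows downward; lengths in m; the calibration is good to about 2 mm. A picture is of the moment at which its call begins: read the wrist's pose just before it. camera_params takes no time and is no camera call; for the wrist camera it gives the pose at the moment of the call.
- robot.job_done(): hands the job in; it is judged then, once.
Trained networks look in the newest picture that a camera, given by its name, has taken for a name from the list of things; names that differ only in an ending like _2 or _b are one class to them, and where a whole thing is asked for, a point or a joint stands for the part that bears it (a point fixed in the world has none). Each returns a list of dicts, best first, with "conf" (0 to 1); they miss things now and then, are a little off and sometimes report something else, mostly with a low value. They report only what shows in the picture. A call takes as long as a camera call.
- robot.trace(name, camera): "pixels" (400x640 bool, what is visible of it).
- robot.landmark_of(name, camera): "centre" ([x, y, z] in m, in world coordinates, good to about 4 mm: a listed point, or the origin of a listed thing).
The state is a dict: "t": time; "q": joint angles; "qvel": joint speeds; "joint_torque": joint torques, N m; "tcp_pos": TCP position; "eef_rot": TCP orientation; "force": force on the tool from outside, world axes, zero at the start; "torque": the same for the moment, N m; "width": finger opening in m; "grasp_force": force on a finger pad.
Only numpy, scipy, OpenCV 4.12 (cv2) and the standard library are available. Lean on these libraries where they do the work, as an engineer would, in place of code of your own. Each camera call takes 0.05 s, during which the arm holds its last target. There are 200 camera calls.

## Working session

There is one attempt and no reset: what is moved stays moved. The work goes in short steps, Python scripts to look and compute and a tool call to move; the robot and the scene stay as the last step left them, time stands still between calls to the robot, and variables do not carry over. Pictures are saved under pics/ and viewed, at most 10 in all, crops included, and the job is handed in when it is done.

Besides the shell and the picture viewer there is one more tool, called after "Emit:" as a command line: name --argument value ..., lists and objects as JSON in quotes. send_rows: Moves the arm, as the interface text tells. Its arguments: {"type":"object","properties":{"plan":{"type":"array"},"squeeze":{"type":"number"}},"required":["plan"]}

```bash
mkdir -p pics; ls; cat > h.py <<'E'
from workcell import robot
import numpy as np, cv2
np.set_printoptions(precision=4,suppress=True)
def lm(names,cams,n=2):
    for c in cams:
        for k in names:
            for r in robot.landmark_of(k,c)[:n]: print(c,k,np.array(r['centre']),round(r['conf'],2))
def shot(cam,f):
    im=robot.read_camera(cam); cv2.imwrite('pics/'+f,im[:,:,::-1]); return im
def st():
    s=robot.state(); print('t',s['t'],'tcp',np.array(s['tcp_pos']),'rot',np.array(s['eef_rot']),'F',np.array(s['force']),'w',s['width'],s['grasp_force'],'q',np.array(s['q']))
E
python3 - <<'E'
from h import *
a=shot('scene','s0.png');b=shot('top','t0.png')
cv2.imwrite('pics/a.png',cv2.resize(np.vstack([a,b]),(800*600//800,750))[:600,:,::-1]) if 0 else None
lm(['disc_large_center','disc_large_mouth','disc_small_center','disc_small_mouth','hanger_seat','hanger_head','stand_column'],['scene','top'],1)
lm(['thread_spool','driver','vial','marker_pen'],['top'],1)
st()
E
```

```text
pics
scene disc_large_center [0.4503 0.2695 0.0107] 0.76
scene disc_large_mouth [0.4199 0.278  0.0079] 0.52
scene disc_small_center [ 0.435  -0.2848  0.0068] 0.48
scene disc_small_mouth [ 0.4093 -0.2984  0.0073] 0.62
scene hanger_seat [ 0.5261 -0.0094  0.0789] 0.6
scene hanger_head [ 0.5228 -0.0114  0.1173] 0.71
scene stand_column [0.672  0.0276 0.1933] 0.59
top disc_large_center [0.4436 0.2726 0.0091] 0.64
top disc_large_mouth [0.4171 0.2836 0.0066] 0.76
top disc_small_center [0.3941 0.112  0.0019] 0.75
top disc_small_mouth [ 0.4048 -0.2964  0.0074] 0.66
top hanger_head [ 0.5266 -0.0082  0.1205] 0.59
top stand_column [0.6692 0.0298 0.1899] 0.7
top thread_spool [0.3938 0.1127 0.0028] 0.58
top driver [ 0.3846 -0.0712 -0.0035] 0.86
top marker_pen [ 0.4376  0.4882 -0.0009] 0.5
t 1.0 tcp [0.214  0.5066 0.1854] rot [ 3.1416 -0.      2.7418] F [0.2449 0.8786 0.0907] w 0.09309682534080556 0.0 q [ 1.0864  0.3507  1.6518  0.      1.1391 -0.0846]
```

View pics/s0.png

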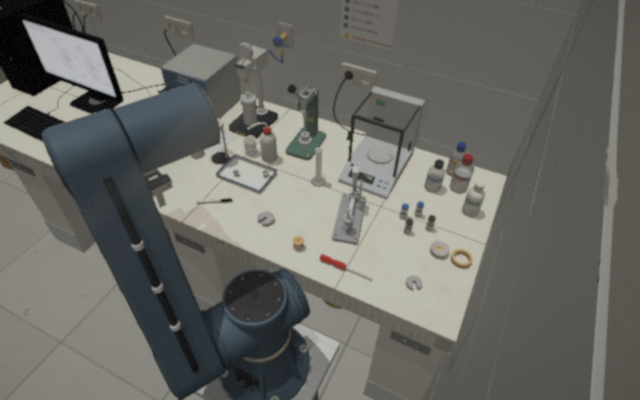

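View pics/t0.png

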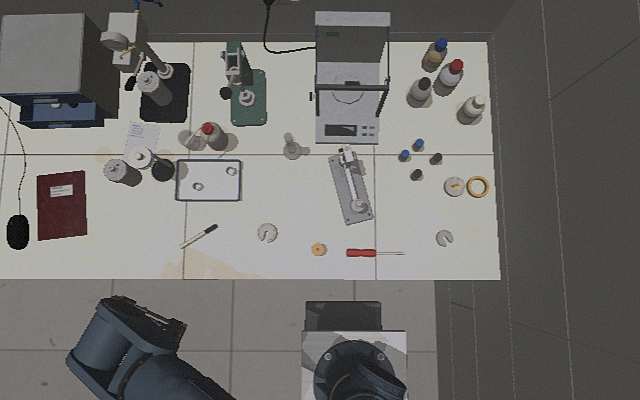

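The scene view shows the large disc at (266,218), the small one at (414,283) and the stand at (350,215). In the top view they are at (267,232), (445,238) and (352,190), with the stem head at (359,206). The networks agree with this, except for one top report of disc_small_center that is really the spool. I'll move over the large disc and turn the tool.

Emit:
send_rows --plan '[[[1, -31, -13, 0, 0], [1, -62, -26, 0, 0], [1, -92, -38, 0, 0], [1, -123, -51, 0, 0], [1, -153, -64, 0, 0]]]'

```text
t: 1.42
tcp_pos: [0.331, 0.3869, 0.1856]
eef_rot: [3.141, 0.0, 2.742]
force: [-0.6, 0.9, 1.6]
width: 0.0932
grasp_force: 0.0
```

Emit:
send_rows --plan '[[[1, -31, -13, 0, 7], [1, -62, -26, 0, 14], [1, -92, -38, 0, 21], [1, -123, -51, 0, 28], [1, -153, -64, 0, 35]]]'

```text
t: 1.83
tcp_pos: [0.4472, 0.2682, 0.1856]
eef_rot: [3.141, 0.0, 2.125]
force: [0.3, 0.2, -0.2]
width: 0.093
grasp_force: 0.0
```

Emit:
send_rows --plan '[[[1, 0, 0, 0, 7], [1, 0, 0, 0, 14], [1, 0, 0, 0, 21], [1, 0, 0, 0, 28], [1, 0, 0, 0, 35]]]'

```text
t: 2.25
tcp_pos: [0.4462, 0.2695, 0.1854]
eef_rot: [-3.142, -0.0, 1.514]
force: [0.5, 0.4, -0.0]
width: 0.0932
grasp_force: 0.0
```

Emit:
send_rows --plan '[[[1, 0, 0, 0, 7], [1, 0, 0, 0, 14], [1, 0, 0, 0, 21], [1, 0, 0, 0, 28], [1, 0, 0, 0, 35]]]'

```text
t: 2.67
tcp_pos: [0.4461, 0.2696, 0.1855]
eef_rot: [3.142, -0.0, 0.903]
force: [-0.3, -0.1, 0.6]
width: 0.093
grasp_force: 0.0
```

Emit:
send_rows --plan '[[[1, 0, 0, 0, 7], [1, 0, 0, 0, 14], [1, 0, 0, 0, 21], [1, 0, 0, 0, 28], [1, 0, 0, 0, 35]]]'

```text
t: 3.08
tcp_pos: [0.4461, 0.2696, 0.1855]
eef_rot: [3.142, -0.0, 0.292]
force: [-0.2, 0.0, 0.1]
width: 0.0927
grasp_force: 0.0
```

Emit:
send_rows --plan '[[[1, 0, 0, 0, 7], [1, 0, 0, 0, 14], [1, 0, 0, 0, 21], [1, 0, 0, 0, 28], [1, 0, 0, 0, 35]]]'

```text
t: 3.5
tcp_pos: [0.4461, 0.2696, 0.1855]
eef_rot: [-3.142, -0.0, -0.319]
force: [0.7, 0.6, 0.1]
width: 0.0932
grasp_force: 0.0
```

```bash
python3 - <<'E'
from h import *
st()
P=robot.camera_params('wrist');print(P['K'],P['T'])
shot('wrist','w1.png')
lm(['disc_large_center','disc_large_mouth'],['wrist'],2)
E
```

```text
t 3.5 tcp [0.4461 0.2696 0.1855] rot [-3.1415 -0.     -0.3186] F [0.7093 0.5626 0.109 ] w 0.09318338825692575 0.0 q [0.4543 0.2986 1.7253 0.     1.1177 2.3437]
[[291.9772   0.     318.9248]
 [  0.     291.9772 198.889 ]
 [  0.       0.       1.    ]] [[-0.3123 -0.9135 -0.2608  0.5179]
 [-0.95    0.3001  0.0864  0.2454]
 [-0.0006  0.2748 -0.9615  0.385 ]
 [ 0.      0.      0.      1.    ]]
wrist disc_large_center [0.4502 0.2704 0.0077] 0.86
wrist disc_large_mouth [0.4187 0.2757 0.0071] 0.64
```

View pics/w1.png

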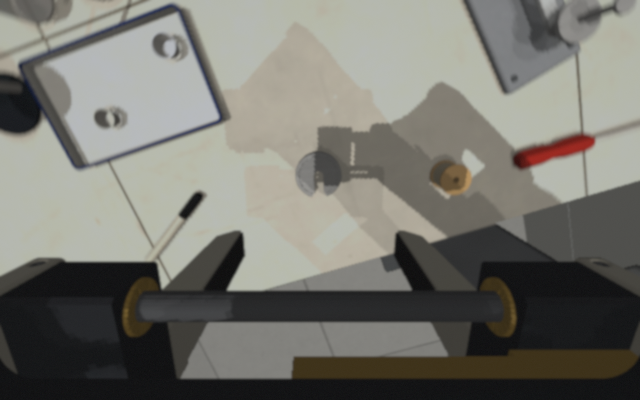

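The large disc is at (318,174) with its slot opening downward at about (320,190). The spool is at (452,178). Next I'll fit the outline on the plane of the disc's top.

```bash
cat >> h.py <<'E'
def toplane(uv,P,z):
    K,T=np.array(P['K']),np.array(P['T']); uv=np.atleast_2d(uv)
    d=(T[:3,:3]@np.linalg.inv(K)@np.c_[uv,np.ones(len(uv))].T).T
    return T[:3,3]+d*((z-T[2,3])/d[:,2])[:,None]
def disc(part,cam,R,z,read=True):
    P=robot.camera_params(cam)
    if read: robot.read_camera(cam)
    r=robot.trace(part,cam)
    if not r: print('none');return
    m=r[0]['pixels'].astype(np.uint8)
    v,u=np.nonzero(m); ppm=4000
    # rectify mask onto plane z, match a slotted-disc template over pose
    c0=toplane([[u.mean(),v.mean()]],P,z)[0,:2]; h=0.05
    g=np.arange(-h,h,1/2000); X,Y=np.meshgrid(g+c0[0],g+c0[1],indexing='ij')
    K,T=np.array(P['K']),np.array(P['T'])
    W=np.stack([X.ravel(),Y.ravel(),np.full(X.size,z)],0)
    p=K@(T[:3,:3].T@(W-T[:3,3:])); uv=p[:2]/p[2]
    M=cv2.remap(m*255,uv[0].reshape(X.shape).astype('f4'),uv[1].reshape(X.shape).astype('f4'),cv2.INTER_LINEAR)/255.
    def tmpl(a):
        x,y,t=a; dx,dy=X-x,Y-y; lx=dx*np.cos(t)+dy*np.sin(t); ly=-dx*np.sin(t)+dy*np.cos(t)
        s=lambda q:1/(1+np.exp(-np.clip(q/0.0007,-30,30)))
        w=6e-3+4e-3*np.clip((-lx-(R-.009))/.009,0,1)
        return s(R-np.hypot(lx,ly))*(1-s(w-abs(ly))*s(.006-lx))
    from scipy.optimize import minimize
    f=lambda a:((tmpl(a)-M)**2).mean()
    best=min((minimize(f,[c0[0],c0[1],t],method='Nelder-Mead',options=dict(initial_simplex=np.array([[c0[0],c0[1],t],[c0[0]+.004,c0[1],t],[c0[0],c0[1]+.004,t],[c0[0],c0[1],t+.4]]))) for t in np.arange(0,6.28,.785)),key=lambda q:q.fun)
    t=(best.x[2]+np.pi)%(2*np.pi)-np.pi
    print(part,cam,'conf',round(r[0]['conf'],2),'npx',m.sum(),'centre',best.x[:2],'yaw deg',np.degrees(t),'err',best.fun)
    return best.x
E
python3 - <<'E'
from h import *
disc('disc_large_center','wrist',.030,.012)
disc('disc_large_center','top',.030,.012)
E
```

```text
disc_large_center wrist conf 0.8 npx 1372 centre [0.4488 0.2703] yaw deg -15.391155941620614 err 0.008721723775349056
none
```

Emit:
send_rows --plan '[[[1, 1, 0, 20, -1], [1, 1, -1, 40, -2], [1, 2, -1, 60, -3], [1, 3, -2, 80, -3], [1, 3, -2, 100, -3]]]'

```text
t: 4.27
tcp_pos: [0.4498, 0.2707, 0.0846]
eef_rot: [-3.141, -0.0, -0.258]
force: [-0.2, 0.2, -0.3]
width: 0.0931
grasp_force: 0.0
```

```bash
python3 - <<'E'
from h import *
st()
disc('disc_large_center','wrist',.030,.013)
lm(['disc_large_center','disc_large_mouth'],['wrist'],1)
E
```

```text
t 4.2667 tcp [0.4498 0.2707 0.0846] rot [-3.1413 -0.0004 -0.2581] F [-0.1863  0.1548 -0.3181] w 0.09308393981126563 0.0 q [0.453  0.4364 1.8081 0.     0.8966 2.282 ]
disc_large_center wrist conf 0.96 npx 2494 centre [0.4489 0.2699] yaw deg -14.636668584186229 err 0.005752070687895619
wrist disc_large_center [0.448  0.2704 0.0096] 0.91
wrist disc_large_mouth [0.4179 0.2804 0.0076] 0.65
```

Emit:
send_rows --plan '[[[1, -1, 0, 20, 0], [1, -1, 0, 40, 0], [1, -1, 0, 60, 0], [1, -1, 0, 76, 0], [1, -1, 0, 82, 0]]]' --squeeze 30

```text
t: 4.88
tcp_pos: [0.4485, 0.2709, 0.003]
eef_rot: [3.141, 0.0, -0.26]
force: [0.7, -0.5, 1.1]
width: 0.0929
grasp_force: 0.0
```

Emit:
send_rows --plan '[[[0.5, 0, 0, 0, 0], [0.5, 0, 0, 0, 0], [0.5, 0, 0, 0, 0], [0.5, 0, 0, 0, 0], [0.5, 0, 0, 0, 0]]]'

```text
t: 5.3
tcp_pos: [0.4491, 0.2711, 0.0043]
eef_rot: [-3.141, -0.001, -0.26]
force: [-0.8, -0.4, -0.6]
width: 0.0643
grasp_force: 0.0
```

Emit:
send_rows --plan '[[[0.5, 0, 0, 0, 0], [0.5, 0, 0, 0, 0], [0.5, 0, 0, 0, 0], [0.5, 0, 0, 0, 0], [0.5, 0, 0, 0, 0]]]'

```text
t: 5.72
tcp_pos: [0.4486, 0.2708, 0.0034]
eef_rot: [3.141, 0.0, -0.26]
force: [0.0, -0.6, -0.4]
width: 0.0464
grasp_force: 0.0
```

```bash
python3 - <<'E'
from h import *
st()
shot('wrist','w2.png')
disc('disc_large_center','wrist',.030,.013,False)
lm(['disc_large_center','disc_large_mouth'],['wrist'],1)
E
```

```text
t 5.7167 tcp [0.4486 0.2708 0.0034] rot [ 3.1415  0.0001 -0.2602] F [ 0.0163 -0.56   -0.3519] w 0.04642850805557594 0.0 q [ 0.4543  0.5691  1.8489 -0.      0.7238  2.2853]
disc_large_center wrist conf 0.77 npx 4759 centre [0.4492 0.2699] yaw deg -14.814021680981124 err 0.01170311806271638
wrist disc_large_center [0.4487 0.2684 0.0066] 0.57
wrist disc_large_mouth [0.4217 0.2804 0.005 ] 0.95
```

View pics/w2.png

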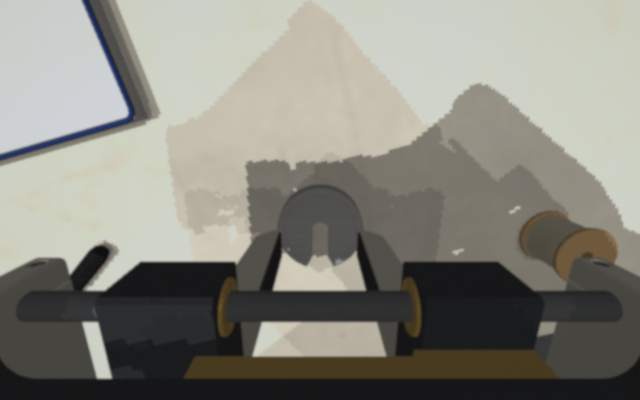

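The disc sits at (320,220), undisturbed. The fingertips show at about (278,235) and (362,235), closed to 46 mm without touching it. I'll project points to find how high the tips really are.

```bash
python3 - <<'E'
from h import *
P=robot.camera_params('wrist');K,T=P['K'],P['T'];s=robot.state()
from scipy.spatial.transform import Rotation as Ro
R=Ro.from_euler('xyz',s['eef_rot']).as_matrix();p=np.array(s['tcp_pos'])
def pr(w): q=K@(T[:3,:3].T@(np.array(w)-T[:3,3])); return (q[:2]/q[2]).round(0)
for zz in (0,-10,-19,-30,-40): print(zz,[pr(p+R@np.array([x,y,zz])/1e3) for x in(-7.5,7.5) for y in (-23,23)])
print('disc',pr([.449,.27,.014]),pr([.449+.03,.262,.014]),pr([.42,.278,.014]))
im=cv2.imread('pics/w2.png')[150:330,210:430]; cv2.imwrite('pics/w2c.png',cv2.resize(im,None,fx=3.3,fy=3.3,interpolation=cv2.INTER_CUBIC))
E
```

```text
0 [array([287., 233.]), array([350., 233.]), array([286., 214.]), array([350., 214.])]
-10 [array([285., 239.]), array([351., 239.]), array([285., 218.]), array([352., 219.])]
-19 [array([284., 244.]), array([352., 244.]), array([283., 223.]), array([353., 223.])]
-30 [array([282., 251.]), array([354., 251.]), array([281., 229.]), array([355., 229.])]
-40 [array([280., 259.]), array([356., 259.]), array([279., 236.]), array([357., 236.])]
disc [319. 228.] [319. 184.] [319. 267.]
```

View pics/w2c.png

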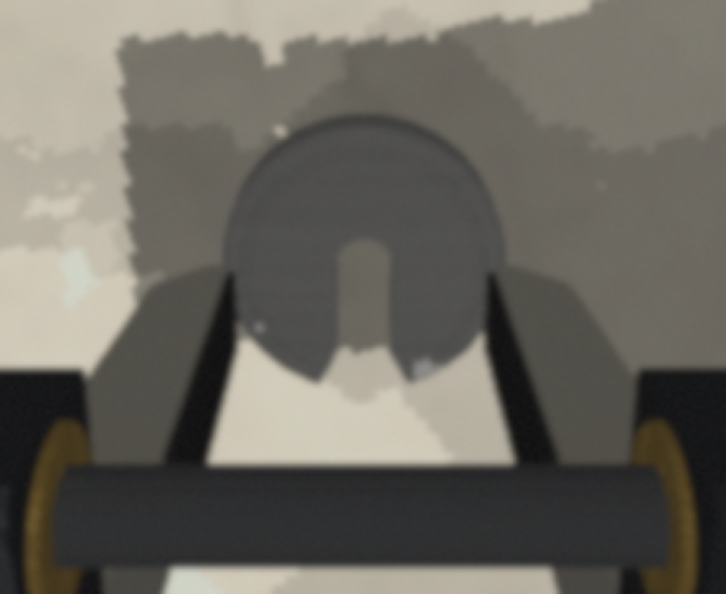

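The fingers are at 46 mm with the 60 mm disc untouched, so the tips must be above it. Their apparent depth (about 176 mm, against about 212 mm for the TCP) also puts the opened tips well behind the nominal TCP. I'll open to about 70 mm and feel downward gently.

Emit:
send_rows --plan '[[[0.77, 0, 0, 0, 0], [0.77, 0, 0, 0, 0], [0.77, 0, 0, 0, 0], [0.77, 0, 0, 0, 0], [0.77, 0, 0, 0, 0]]]'

```text
t: 6.33
tcp_pos: [0.4486, 0.2709, 0.0034]
eef_rot: [3.142, 0.0, -0.26]
force: [-0.3, 0.8, 0.4]
width: 0.0709
grasp_force: 0.0
```

Emit:
send_rows --plan '[[[0.77, 0, 0, 0, 0], [0.77, 0, 0, 2, 0], [0.77, 0, 0, 4, 0], [0.77, 0, 0, 6, 0], [0.77, 0, 0, 6, 0]]]'

```text
t: 6.75
tcp_pos: [0.4483, 0.2707, -0.0031]
eef_rot: [3.141, 0.001, -0.26]
force: [0.2, -0.2, -0.4]
width: 0.0717
grasp_force: 0.0
```

Emit:
send_rows --plan '[[[0.77, 0, 0, 2, 0], [0.77, 0, 0, 4, 0], [0.77, 0, 0, 6, 0], [0.77, 0, 0, 6, 0]]]'

```text
t: 7.08
tcp_pos: [0.4484, 0.2707, -0.009]
eef_rot: [3.141, 0.0, -0.26]
force: [-0.1, 0.5, 1.0]
width: 0.072
grasp_force: 0.0
```

Emit:
send_rows --plan '[[[0.6, 0, 0, 0, 0], [0.6, 0, 0, 0, 0], [0.6, 0, 0, 0, 0], [0.6, 0, 0, 0, 0], [0.6, 0, 0, 0, 0]]]'

```text
t: 7.5
tcp_pos: [0.4487, 0.2709, -0.0085]
eef_rot: [-3.141, -0.0, -0.26]
force: [0.2, -0.1, -0.3]
width: 0.056
grasp_force: 0.0
```

Emit:
send_rows --plan '[[[0.77, 0, 0, 0, 0], [0.77, 0, 0, 0, 0], [0.77, 0, 0, 0, 0], [0.77, 0, 0, 0, 0], [0.77, 0, 0, 1, 0]]]'

```text
t: 7.92
tcp_pos: [0.4487, 0.2709, -0.0095]
eef_rot: [-3.141, -0.0, -0.26]
force: [0.2, -0.0, 0.3]
width: 0.0714
grasp_force: 0.0
```

Emit:
send_rows --plan '[[[0.77, 0, 0, 2, 0], [0.77, 0, 0, 4, 0], [0.77, 0, 0, 6, 0], [0.77, 0, 0, 6, 0]]]'

```text
t: 8.25
tcp_pos: [0.4483, 0.2707, -0.016]
eef_rot: [3.141, 0.001, -0.26]
force: [0.3, 0.3, 0.4]
width: 0.0717
grasp_force: 0.0
```

```bash
python3 - <<'E'
from h import *
st()
im=shot('wrist','w3.png')[150:330,210:430]; cv2.imwrite('pics/w3c.png',cv2.resize(im[:,:,::-1],None,fx=3.3,fy=3.3,interpolation=cv2.INTER_CUBIC))
E
```

```text
t 8.25 tcp [ 0.4483  0.2707 -0.016 ] rot [ 3.1411  0.0005 -0.2602] F [0.2621 0.264  0.3871] w 0.07167348614355955 0.0 q [ 0.4543  0.6041  1.8535 -0.      0.6847  2.2853]
```

View pics/w3c.png

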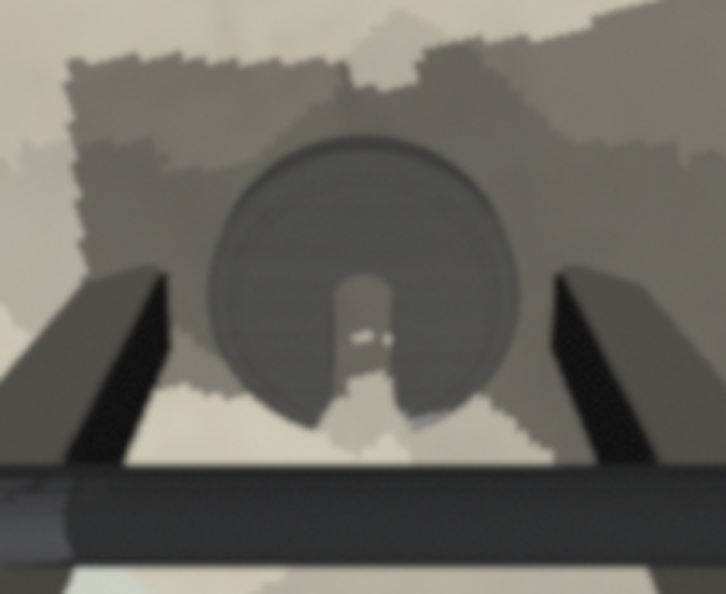

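The finger tips are at crop (168,273–345) and (555,273–345), which is about 35 mm behind the nominal TCP. That puts the real tips about 19 mm up, and the disc is centred between them. I'll keep descending and watch the force.

Emit:
send_rows --plan '[[[0.77, 0, 0, 3, 0], [0.77, 0, 0, 6, 0], [0.77, 0, 0, 9, 0], [0.77, 0, 0, 9, 0]]]'

```text
t: 8.63
tcp_pos: [0.4482, 0.2707, -0.0252]
eef_rot: [3.141, 0.001, -0.26]
force: [0.6, -0.7, 0.6]
width: 0.0713
grasp_force: 0.0
```

Emit:
send_rows --plan '[[[0.77, 0, 0, 2, 0], [0.77, 0, 0, 4, 0], [0.77, 0, 0, 5, 0], [0.77, 0, 0, 5, 0]]]'

```text
t: 8.97
tcp_pos: [0.4485, 0.2708, -0.0298]
eef_rot: [3.141, 0.0, -0.26]
force: [0.3, -0.9, 0.3]
width: 0.0718
grasp_force: 0.0
```

Emit:
send_rows --plan '[[[0.55, 0, 0, 0, 0], [0.55, 0, 0, 0, 0], [0.55, 0, 0, 0, 0], [0.55, 0, 0, 0, 0], [0.55, 0, 0, 0, 0]]]'

```text
t: 9.38
tcp_pos: [0.4486, 0.2708, -0.0295]
eef_rot: [3.142, 0.0, -0.26]
force: [-0.8, -1.1, -0.0]
width: 0.06
grasp_force: 30.0
```

Gripped at 60 mm and 30 N. Now I lift, turn the slot towards the stand's right, and go to its left side.

Emit:
send_rows --plan '[[[0.55, 0, 0, -15, 0], [0.55, 0, 0, -40, 0], [0.55, 0, 0, -70, 0], [0.55, 0, 0, -100, 0], [0.55, 0, 0, -130, 0]]]'

```text
t: 9.8
tcp_pos: [0.4481, 0.2706, 0.1015]
eef_rot: [3.141, 0.001, -0.26]
force: [0.4, -0.2, -3.0]
width: 0.0598
grasp_force: 30.0
```

Emit:
send_rows --plan '[[[0.55, 0, 0, 0, -7], [0.55, 0, 0, 0, -14], [0.55, 0, 0, 0, -21], [0.55, 0, 0, 0, -28], [0.55, 0, 0, 0, -35]]]'

```text
t: 10.22
tcp_pos: [0.4483, 0.2707, 0.1002]
eef_rot: [3.142, 0.001, 0.357]
force: [-0.6, -0.2, -2.6]
width: 0.0596
grasp_force: 30.0
```

Emit:
send_rows --plan '[[[0.55, 0, 0, 0, -7], [0.55, 0, 0, 0, -14], [0.55, 0, 0, 0, -21], [0.55, 0, 0, 0, -28], [0.55, 0, 0, 0, -35]]]'

```text
t: 10.63
tcp_pos: [0.4483, 0.2707, 0.1001]
eef_rot: [-3.141, 0.001, 0.968]
force: [-0.4, -0.5, -2.3]
width: 0.0597
grasp_force: 30.0
```

Emit:
send_rows --plan '[[[0.55, 0, 0, 0, -7], [0.55, 0, 0, 0, -14], [0.55, 0, 0, 0, -21], [0.55, 0, 0, 0, -28], [0.55, 0, 0, 0, -35]]]'

```text
t: 11.05
tcp_pos: [0.4483, 0.2707, 0.1002]
eef_rot: [-3.141, 0.0, 1.578]
force: [-0.4, 0.4, -1.8]
width: 0.0596
grasp_force: 30.0
```

Emit:
send_rows --plan '[[[0.55, 0, 0, 0, -5], [0.55, 0, 0, 0, -10], [0.55, 0, 0, 0, -15]]]'

```text
t: 11.3
tcp_pos: [0.4483, 0.2707, 0.1001]
eef_rot: [-3.141, 0.0, 1.839]
force: [-0.4, 0.3, -2.7]
width: 0.0596
grasp_force: 30.0
```

Emit:
send_rows --plan '[[[0.55, -25, 0, 0, 0], [0.55, -60, 0, 0, 0], [0.55, -95, 0, 0, 0], [0.55, -130, 0, 0, 0], [0.55, -160, 0, 0, 0]]]'

```text
t: 11.72
tcp_pos: [0.4902, 0.1144, 0.1003]
eef_rot: [-3.141, 0.0, 1.834]
force: [-0.6, 0.9, -3.3]
width: 0.06
grasp_force: 30.0
```

```bash
python3 - <<'E'
from h import *
st()
shot('wrist','w4.png')
lm(['disc_large_center','disc_large_mouth','hanger_seat','hanger_head','stand_column'],['wrist'],1)
for c in ('top','scene'):
    robot.read_camera(c); lm(['hanger_seat','hanger_head','stand_column','disc_large_center'],[c],1)
E
```

```text
t 11.7167 tcp [0.4902 0.1144 0.1003] rot [-3.1411  0.0001  1.8341] F [-0.5734  0.8977 -3.3008] w 0.06001120943781834 29.99769777059555 q [ 0.1369  0.379   1.8512 -0.0002  0.9118 -0.1263]
wrist disc_large_center [0.4924 0.1133 0.14  ] 0.87
wrist disc_large_mouth [0.4993 0.0865 0.1367] 0.68
wrist hanger_seat [ 0.3997  0.1113 -0.0034] 0.67
wrist hanger_head [ 0.3969  0.1124 -0.0029] 0.59
top hanger_seat [ 0.5295 -0.0091  0.081 ] 0.52
top hanger_head [ 0.528  -0.0091  0.1195] 0.86
top stand_column [0.6694 0.029  0.1901] 0.97
scene hanger_seat [ 0.5288 -0.0081  0.081 ] 0.79
scene hanger_head [ 0.5248 -0.0097  0.1198] 0.8
scene stand_column [0.6745 0.0267 0.1868] 0.82
scene disc_large_center [0.494  0.1163 0.1407] 0.45
```

View pics/w4.png

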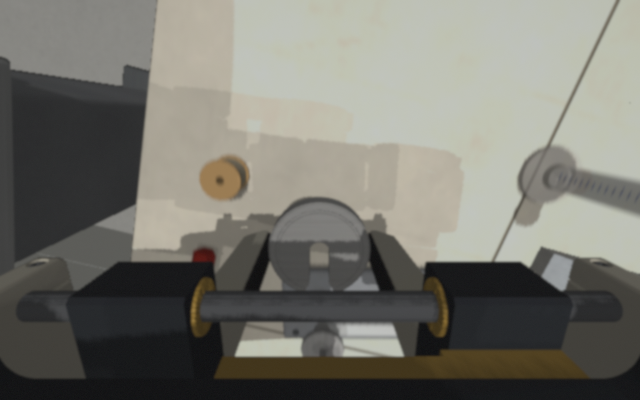

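The disc is held level with its slot at (319,255) facing the stem, and the stem head is visible at (321,345). The geometry agrees: disc centre at TCP + 37 mm, and the stem 129 mm along tool −x. I'll lower to entry height and go closer for a fine alignment check.

Emit:
send_rows --plan '[[[0.55, -15, 0, 10, 0], [0.55, -30, 1, 20, 0], [0.55, -45, 1, 30, 0], [0.55, -58, 2, 39, 0], [0.55, -58, 2, 39, 0]]]'

```text
t: 12.93
tcp_pos: [0.5072, 0.0592, 0.0599]
eef_rot: [-3.14, -0.0, 1.833]
force: [-0.0, 0.3, -2.9]
width: 0.0599
grasp_force: 30.0
```

```bash
python3 - <<'E'
from h import *
st()
P=robot.camera_params('wrist');K,T=np.array(P['K']),np.array(P['T']);s=robot.state()
im=shot('wrist','w5.png')
from scipy.spatial.transform import Rotation as Ro
R=Ro.from_euler('xyz',s['eef_rot']).as_matrix();p=np.array(s['tcp_pos'])
def pr(w): q=K@(T[:3,:3].T@(np.array(w)-T[:3,3])); return (q[:2]/q[2]).round(1)
print('disc c',pr(p+[0,0,.0435]),'mouth',pr(p+[0,0,.0435]+R@[-.03,0,0]))
for h in ([.5266,-.0093,.122],[.5266,-.0093,.08]): print('head pred',pr(h))
lm(['hanger_head','disc_large_mouth','disc_large_center'],['wrist'],2)
disc('disc_large_center','wrist',.030,p[2]+.0425,False)
c=im[200:380,210:430]; cv2.imwrite('pics/w5c.png',cv2.resize(c[:,:,::-1],None,fx=3.3,fy=3.3,interpolation=cv2.INTER_CUBIC))
E
```

```text
t 12.9333 tcp [0.5072 0.0592 0.0599] rot [-3.1397 -0.0001  1.8327] F [-0.03    0.2879 -2.9292] w 0.059910837502612474 29.99629944562912 q [ 0.0251  0.4543  1.8585 -0.0004  0.8306 -0.2365]
disc c [320.1 251.1] mouth [320.  295.7]
head pred [321.7 374.8]
head pred [321.2 325.7]
wrist disc_large_mouth [0.5138 0.0301 0.0961] 0.84
wrist disc_large_center [0.5107 0.0593 0.0978] 0.61
disc_large_center wrist conf 0.61 npx 6905 centre [0.5062 0.0616] yaw deg 105.76288894205979 err 0.015449879124020027
```

View pics/w5c.png

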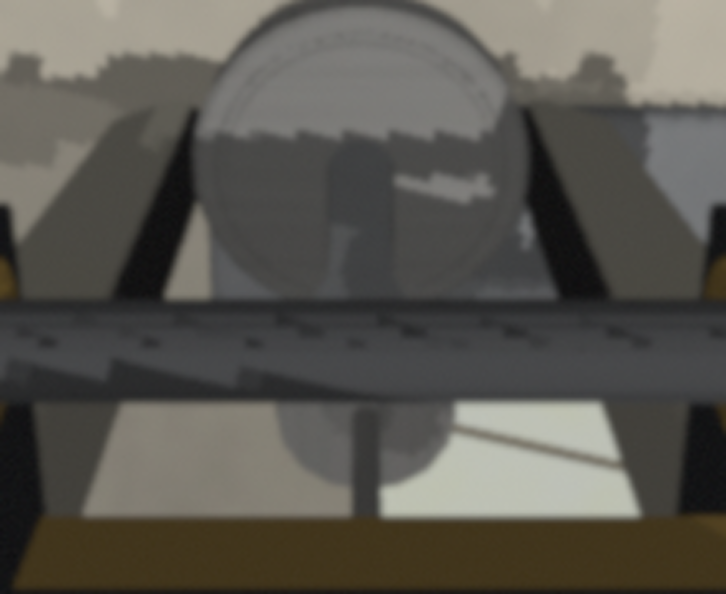

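The stem is at column ~320.9 and the slot at ~319.1, so it is aligned to about 1 mm. The seat disc's far edge is at row ~347.6. I'll check the remaining distance with that.

```bash
python3 - <<'E'
from h import *
P=robot.camera_params('wrist');s=robot.state();a=s['eef_rot'][2];tx=np.array([np.cos(a),np.sin(a)])
e=toplane([[320.7,347.6]],P,.0805)[0]; c=e[:2]+tx*.020
ty=np.array([np.sin(a),-np.cos(a)]); d=c-np.array(s['tcp_pos'])[:2]
print(c,'tool shift',d@tx*1e3,d@ty*1e3)
E
```

```text
[ 0.5269 -0.0079] tool shift -72.02493004261052 0.7249966303735991
```

Emit:
send_rows --plan '[[[0.55, -10, 1, 0, 0], [0.55, -20, 1, 0, 0], [0.55, -30, 1, 0, 0], [0.55, -40, 1, 0, 0], [0.55, -50, 1, 0, 0]]]'

```text
t: 13.6
tcp_pos: [0.5216, 0.0116, 0.0615]
eef_rot: [3.142, 0.0, 1.834]
force: [0.8, 0.5, -2.8]
width: 0.0596
grasp_force: 30.0
```

Emit:
send_rows --plan '[[[0.55, -8, 0, 0, 0], [0.55, -15, 0, 0, 0], [0.55, -21, 0, 0, 0], [0.55, -21, 0, 0, 0]]]'

```text
t: 13.93
tcp_pos: [0.5271, -0.0084, 0.0614]
eef_rot: [3.141, 0.0, 1.833]
force: [0.1, 0.3, -2.4]
width: 0.0597
grasp_force: 30.0
```

Emit:
send_rows --plan '[[[0.55, 0, 0, 4, 0], [0.55, 0, 0, 8, 0], [0.55, 0, 0, 11, 0], [0.55, 0, 0, 14, 0], [0.55, 0, 0, 14, 0]]]'

```text
t: 14.35
tcp_pos: [0.5264, -0.0071, 0.0468]
eef_rot: [-3.141, -0.0, 1.835]
force: [-1.0, 0.4, -0.8]
width: 0.0593
grasp_force: 30.0
```

```bash
python3 - <<'E'
from h import *
st()
for c in ('top','scene'):
    robot.read_camera(c); lm(['hanger_seat','hanger_head','disc_large_center'],[c],1)
c=shot('wrist','w6.png')[170:380,200:440]; cv2.imwrite('pics/w6c.png',cv2.resize(c[:,:,::-1],None,fx=2.8,fy=2.8,interpolation=cv2.INTER_CUBIC))
E
```

```text
t 14.35 tcp [ 0.5264 -0.0071  0.0468] rot [-3.1408 -0.0004  1.8346] F [-0.9727  0.4135 -0.846 ] w 0.05927222616340094 29.996750056743622 q [-0.1019  0.4988  1.8251  0.0001  0.8186 -0.3658]
top disc_large_center [ 0.6267 -0.1976  0.0009] 0.73
scene disc_large_center [ 0.5308 -0.0058  0.0834] 0.5
```

View pics/w6c.png

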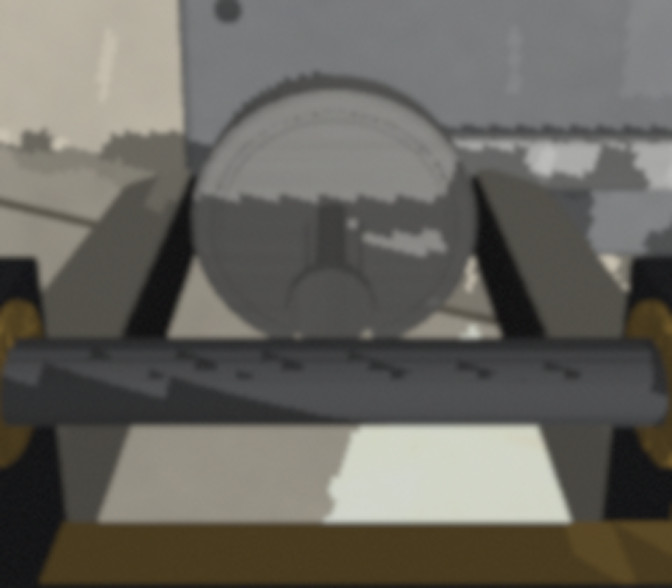

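The stem runs in the slot under the head at (333,290), and the hanger already carries most of the weight. I'll release and rise.

Emit:
send_rows --plan '[[[0.75, 0, 0, 0, 0], [0.85, 0, 0, 0, 0], [0.85, 0, 0, 0, 0], [0.85, 0, 0, 0, 0], [0.85, 0, 0, 0, 0]]]'

```text
t: 15.22
tcp_pos: [0.5268, -0.0074, 0.0475]
eef_rot: [3.141, 0.0, 1.834]
force: [0.4, 0.6, -0.1]
width: 0.0789
grasp_force: 0.0
```

Emit:
send_rows --plan '[[[0.9, 0, 0, -10, 0], [1, 0, 0, -40, 0], [1, 0, 0, -80, 0], [1, 0, 0, -120, 0], [1, 0, 0, -150, 0]]]'

```text
t: 15.63
tcp_pos: [0.5272, -0.0074, 0.2014]
eef_rot: [3.139, 0.001, 1.834]
force: [-0.3, 0.4, 0.3]
width: 0.0926
grasp_force: 0.0
```

```bash
python3 - <<'E'
from h import *
st()
P=robot.camera_params('wrist');shot('wrist','w7.png')
lm(['hanger_seat','hanger_head','disc_large_center','disc_large_mouth'],['wrist'],1)
robot.read_camera('scene'); lm(['hanger_seat','hanger_head','disc_large_center','disc_large_mouth','disc_small_center','disc_small_mouth','vial','driver'],['scene'],1)
robot.read_camera('top'); lm(['disc_small_center','disc_small_mouth','vial','hanger_head'],['top'],2)
E
```

```text
t 15.6333 tcp [ 0.5272 -0.0074  0.2014] rot [3.1389 0.001  1.8342] F [-0.2608  0.424   0.3335] w 0.09258497223964214 0.0 q [-0.1024  0.291   1.6937  0.      1.1541 -0.3659]
wrist hanger_seat [ 0.5261 -0.0111  0.0753] 0.75
wrist hanger_head [ 0.5252 -0.0098  0.1124] 0.82
wrist disc_large_center [ 0.5264 -0.0115  0.0844] 0.67
wrist disc_large_mouth [ 0.5315 -0.0396  0.0788] 0.65
scene hanger_seat [ 0.5287 -0.0088  0.0718] 0.42
scene hanger_head [ 0.5261 -0.0121  0.1136] 0.66
scene disc_large_center [ 0.5308 -0.0069  0.0806] 0.5
scene disc_large_mouth [ 0.5366 -0.039   0.0789] 0.76
scene disc_small_center [ 0.4338 -0.2847  0.0065] 0.54
scene disc_small_mouth [ 0.41   -0.2986  0.0064] 0.68
scene vial [ 0.3871 -0.0683  0.0012] 0.62
scene driver [ 0.3884 -0.0666  0.0017] 0.53
top disc_small_center [ 0.4357 -0.285   0.0077] 0.73
top disc_small_mouth [ 0.4087 -0.2961  0.0069] 0.46
top vial [0.6679 0.0304 0.1904] 0.7
top vial [ 0.6278 -0.1963 -0.001 ] 0.6
top hanger_head [ 0.527  -0.0038  0.0849] 0.3
```

The large weight is seated (seat at 75 mm, centred within ~2 mm). Now the small weight.

Emit:
send_rows --plan '[[[1, -20, -14, 0, 0], [1, -46, -30, 0, 0], [1, -72, -47, 0, 0], [1, -97, -64, 0, 0], [1, -122, -80, 0, 0]]]'

```text
t: 17.0
tcp_pos: [0.4806, -0.1473, 0.1975]
eef_rot: [3.141, 0.0, 1.834]
force: [-0.1, 0.2, 0.8]
width: 0.0931
grasp_force: 0.0
```

Emit:
send_rows --plan '[[[1, -25, -17, 0, -7], [1, -50, -33, 0, -14], [1, -75, -49, 0, -21], [1, -100, -65, 0, -28], [1, -122, -81, 0, -35]]]'

```text
t: 17.42
tcp_pos: [0.4343, -0.2865, 0.1976]
eef_rot: [-3.142, 0.0, 2.451]
force: [-0.1, -0.2, 0.7]
width: 0.093
grasp_force: 0.0
```

Emit:
send_rows --plan '[[[1, 0, 0, 5, -7], [1, 0, 0, 15, -14], [1, 0, 0, 25, -21], [1, 0, 0, 35, -28], [1, 0, 0, 45, -35]]]'

```text
t: 17.83
tcp_pos: [0.4348, -0.285, 0.152]
eef_rot: [-3.142, 0.0, 3.062]
force: [0.2, 0.1, -0.6]
width: 0.0929
grasp_force: 0.0
```

Emit:
send_rows --plan '[[[1, 0, 0, 12, -7], [1, 0, 0, 25, -14], [1, 0, 0, 38, -21], [1, 0, 0, 50, -28], [1, 0, 0, 60, -30]]]'

```text
t: 18.25
tcp_pos: [0.4347, -0.2848, 0.0916]
eef_rot: [3.141, -0.0, -2.696]
force: [0.0, 0.4, -0.1]
width: 0.093
grasp_force: 0.0
```

```bash
cat >> h.py <<'E'
def rel(c):
    s=robot.state();a=s['eef_rot'][2]; d=(np.array(c)[:2]-np.array(s['tcp_pos'])[:2])*1e3
    print('tool shift',d@[np.cos(a),np.sin(a)],d@[np.sin(a),-np.cos(a)],'psi',np.degrees(a))
E
python3 - <<'E'
from h import *
st()
x=disc('disc_small_center','wrist',.025,.013)
lm(['disc_small_center','disc_small_mouth'],['wrist'],1)
rel(x)
E
```

```text
t 18.25 tcp [ 0.4347 -0.2848  0.0916] rot [ 3.1412 -0.0002 -2.6964] F [ 0.0464  0.3922 -0.1484] w 0.09304225262334113 0.0 q [-0.6696  0.418   1.8161 -0.      0.9078 -2.6855]
disc_small_center wrist conf 0.8 npx 1621 centre [ 0.4311 -0.2858] yaw deg 31.43151675454911 err 0.007347720826000146
wrist disc_small_center [ 0.4322 -0.2871  0.0038] 0.87
wrist disc_small_mouth [ 0.4137 -0.2924  0.0088] 0.56
tool shift 3.847874974935043 0.9504027894491047 psi -155.01235970901882
```

Emit:
send_rows --plan '[[[1, 1, 0, 15, -1], [1, 2, 1, 30, -2], [1, 2, 1, 45, -3], [1, 2, 1, 60, -3], [1, 2, 1, 65, -3]]]'

```text
t: 18.87
tcp_pos: [0.4323, -0.2846, 0.0266]
eef_rot: [3.141, -0.0, -2.653]
force: [-0.5, 1.0, -0.7]
width: 0.093
grasp_force: 0.0
```

```bash
python3 - <<'E'
from h import *
st()
P=robot.camera_params('wrist');im=shot('wrist','w8.png')
x=disc('disc_small_center','wrist',.025,.013,False)
lm(['disc_small_center','disc_small_mouth'],['wrist'],1)
rel(x)
E
```

```text
t 18.8667 tcp [ 0.4323 -0.2846  0.0266] rot [ 3.1407 -0.0004 -2.6528] F [-0.4694  1.015  -0.6785] w 0.09299052867396648 0.0 q [-0.6722  0.5201  1.8571  0.      0.7653 -2.7318]
disc_small_center wrist conf 0.72 npx 2797 centre [ 0.4305 -0.2855] yaw deg 32.5723213141153 err 0.012768521821771964
wrist disc_small_center [ 0.4326 -0.2896  0.0061] 0.55
tool shift 2.428907216035213 0.9867316431120263 psi -151.94029021906394
```

Emit:
send_rows --plan '[[[0.8, 1, 1, 0, -1], [0.75, 2, 1, 14, -2], [0.75, 2, 1, 28, -3], [0.75, 2, 1, 42, -3], [0.75, 2, 1, 50, -3]]]'

```text
t: 19.48
tcp_pos: [0.4303, -0.2849, -0.023]
eef_rot: [-3.142, 0.0, -2.598]
force: [0.4, -0.9, 0.1]
width: 0.0704
grasp_force: 0.0
```

Emit:
send_rows --plan '[[[0.75, 0, 0, 3, 0], [0.75, 0, 0, 6, 0], [0.75, 0, 0, 6, 0]]]'

```text
t: 19.73
tcp_pos: [0.4305, -0.285, -0.0284]
eef_rot: [-3.141, 0.0, -2.599]
force: [-0.4, -0.1, -0.6]
width: 0.0698
grasp_force: 0.0
```

Emit:
send_rows --plan '[[[0.45, 0, 0, 0, 0], [0.45, 0, 0, 0, 0], [0.45, 0, 0, 0, 0], [0.45, 0, 0, 0, 0], [0.45, 0, 0, 0, 0]]]'

```text
t: 20.15
tcp_pos: [0.4306, -0.2851, -0.0282]
eef_rot: [-3.141, 0.0, -2.599]
force: [-0.5, 1.7, 3.6]
width: 0.0498
grasp_force: 30.0
```

Emit:
send_rows --plan '[[[0.45, 0, 0, 0, 0], [0.45, 0, 0, 0, 0], [0.45, 0, 0, 0, 0]]]'

```text
t: 20.4
tcp_pos: [0.4306, -0.2851, -0.0282]
eef_rot: [-3.141, 0.0, -2.599]
force: [-2.1, 0.8, 5.8]
width: 0.0495
grasp_force: 30.0
```

The small weight is gripped at 50 mm and 30 N. I lift, turn, and go to the right of the stand.

Emit:
send_rows --plan '[[[0.45, 0, 0, -15, 0], [0.45, 0, 0, -45, 0], [0.45, 0, 0, -80, 0], [0.45, 0, 0, -115, 0], [0.45, 0, 0, -150, 0]]]'

```text
t: 20.82
tcp_pos: [0.4299, -0.2845, 0.1228]
eef_rot: [3.141, -0.0, -2.599]
force: [1.2, -0.4, -1.5]
width: 0.05
grasp_force: 30.0
```

Emit:
send_rows --plan '[[[0.45, 0, 0, 0, 7], [0.45, 0, 0, 0, 14], [0.45, 0, 0, 0, 21], [0.45, 0, 0, 0, 28], [0.45, 0, 0, 0, 35]]]'

```text
t: 21.23
tcp_pos: [0.4301, -0.2847, 0.1212]
eef_rot: [3.141, -0.001, 3.067]
force: [0.5, 1.0, -2.6]
width: 0.0496
grasp_force: 30.0
```

Emit:
send_rows --plan '[[[0.45, 0, 0, 0, 7], [0.45, 0, 0, 0, 14], [0.45, 0, 0, 0, 21], [0.45, 0, 0, 0, 28], [0.45, 0, 0, 0, 35]]]'

```text
t: 21.65
tcp_pos: [0.4301, -0.2847, 0.1211]
eef_rot: [-3.142, -0.001, 2.457]
force: [0.2, -0.7, -1.4]
width: 0.0499
grasp_force: 30.0
```

Emit:
send_rows --plan '[[[0.45, 0, 0, 0, 7], [0.45, 0, 0, 0, 14], [0.45, 0, 0, 0, 21], [0.45, 0, 0, 0, 28], [0.45, 0, 0, 0, 35]]]'

```text
t: 22.07
tcp_pos: [0.4301, -0.2847, 0.1211]
eef_rot: [-3.141, -0.001, 1.846]
force: [-0.5, -0.0, -2.5]
width: 0.05
grasp_force: 30.0
```

Emit:
send_rows --plan '[[[0.45, 10, 12, 0, 1], [0.45, 34, 39, 0, 1], [0.45, 58, 66, 0, 1], [0.45, 80, 92, 0, 1], [0.45, 100, 115, 0, 1]]]'

```text
t: 22.48
tcp_pos: [0.5137, -0.1551, 0.1212]
eef_rot: [-3.141, -0.0, 1.834]
force: [1.2, -0.4, -2.0]
width: 0.0495
grasp_force: 30.0
```

Emit:
send_rows --plan '[[[0.45, 20, 24, 0, 0], [0.45, 42, 48, 0, 0], [0.45, 42, 48, 0, 0]]]'

```text
t: 22.73
tcp_pos: [0.5504, -0.0999, 0.1211]
eef_rot: [3.141, -0.001, 1.837]
force: [0.4, -0.0, -1.8]
width: 0.0496
grasp_force: 30.0
```

```bash
python3 - <<'E'
from h import *
st()
s=robot.state();p=np.array(s['tcp_pos']);P=robot.camera_params('wrist');K,T=P['K'],P['T'];im=shot('wrist','w9.png')
def pr(w): q=K@(T[:3,:3].T@(np.array(w)-T[:3,3])); return (q[:2]/q[2]).round(1)
print('disc',pr(p+[0,0,.042]),'head pred',pr([.5267,-.0087,.116]),'lg top',pr([.5267,-.0087,.089]))
x=disc('disc_small_center','wrist',.025,p[2]+.0415,False)
lm(['disc_small_center','disc_small_mouth','hanger_head','hanger_seat','disc_large_center'],['wrist'],1)
robot.read_camera('scene'); lm(['hanger_head','hanger_seat','disc_small_center','disc_small_mouth','disc_large_center','disc_large_mouth'],['scene'],1)
rel([.5267,-.0087])
E
```

```text
t 22.7333 tcp [ 0.5504 -0.0999  0.1211] rot [ 3.1409 -0.0008  1.8373] F [ 0.3851 -0.0385 -1.8111] w 0.04957249930807734 29.968333840370178 q [-0.2633  0.4418  1.6899  0.0012  1.0097 -0.5305]
disc [320.2 249.9] head pred [321.8  87.3] lg top [321.4  90.7]
disc_small_center wrist conf 0.92 npx 4563 centre [ 0.5484 -0.1023] yaw deg -73.41958973266104 err 0.01395985835615775
wrist disc_small_center [ 0.5489 -0.1058  0.1525] 0.78
wrist disc_small_mouth [ 0.5441 -0.0724  0.155 ] 0.96
wrist hanger_head [ 0.5246 -0.0079  0.113 ] 0.77
wrist hanger_seat [ 0.5245 -0.0094  0.0735] 0.92
wrist disc_large_center [ 0.5263 -0.01    0.0836] 0.65
scene hanger_head [ 0.5235 -0.0073  0.1123] 0.56
scene hanger_seat [ 0.3982  0.1102 -0.0008] 0.68
scene disc_small_center [ 0.5528 -0.1043  0.1561] 0.61
scene disc_small_mouth [ 0.5403 -0.0823  0.1545] 0.45
scene disc_large_center [ 0.5277 -0.0078  0.0824] 0.66
scene disc_large_mouth [ 0.5347 -0.0376  0.0782] 0.52
tool shift 97.73281723405742 3.727969482011673 psi 105.07937376228267
```

Emit:
send_rows --plan '[[[0.45, 8, 1, 12, 0], [0.45, 16, 1, 26, 0], [0.45, 24, 2, 40, 0], [0.45, 30, 2, 56, 0], [0.45, 30, 2, 56, 0]]]'

```text
t: 23.85
tcp_pos: [0.5408, -0.0733, 0.0629]
eef_rot: [-3.138, -0.002, 1.835]
force: [-0.7, -1.0, -1.8]
width: 0.0495
grasp_force: 30.0
```

Emit:
send_rows --plan '[[[0.45, 0, 0, 0, 0], [0.45, 0, 0, 0, 0]]]'

```text
t: 24.02
tcp_pos: [0.5433, -0.0748, 0.0663]
eef_rot: [3.141, 0.001, 1.834]
force: [-0.5, 0.2, -1.5]
width: 0.0497
grasp_force: 30.0
```

```bash
python3 - <<'E'
from h import *
st()
s=robot.state();p=np.array(s['tcp_pos']);P=robot.camera_params('wrist');K,T=P['K'],P['T'];im=shot('wrist','w10.png')
def pr(w): q=K@(T[:3,:3].T@(np.array(w)-T[:3,3])); return (q[:2]/q[2]).round(1)
print('disc',pr(p+[0,0,.042]),'head pred',pr([.5267,-.0087,.116]),'lg top',pr([.5267,-.0087,.089]))
x=disc('disc_small_center','wrist',.025,p[2]+.0415,False)
lm(['disc_small_center','disc_small_mouth','hanger_head','hanger_seat','disc_large_center'],['wrist'],1)
rel([.5267,-.0087])
c=im[110:310,210:430]; cv2.imwrite('pics/w10c.png',cv2.resize(c[:,:,::-1],None,fx=3,fy=3,interpolation=cv2.INTER_CUBIC))
E
```

```text
t 24.0167 tcp [ 0.5433 -0.0748  0.0663] rot [3.1406 0.0006 1.8342] F [-0.4571  0.1854 -1.4687] w 0.04974711231004653 29.96751844882965 q [-0.2217  0.4999  1.7584 -0.0001  0.8821 -0.485 ]
disc [320.2 250. ] head pred [323.  132.7] lg top [322.3 130.1]
disc_small_center wrist conf 0.62 npx 4542 centre [ 0.5425 -0.0756] yaw deg -73.77264274036926 err 0.013843222307206613
wrist disc_small_center [ 0.5434 -0.0819  0.0982] 0.61
wrist disc_small_mouth [ 0.5398 -0.047   0.102 ] 0.7
wrist hanger_head [ 0.5269 -0.0084  0.1107] 0.66
wrist hanger_seat [ 0.526  -0.0088  0.0736] 0.97
wrist disc_large_center [ 0.5274 -0.0041  0.0808] 0.83
tool shift 67.8334536098338 1.5782046945528414 psi 105.08250067895112
```

View pics/w10c.png

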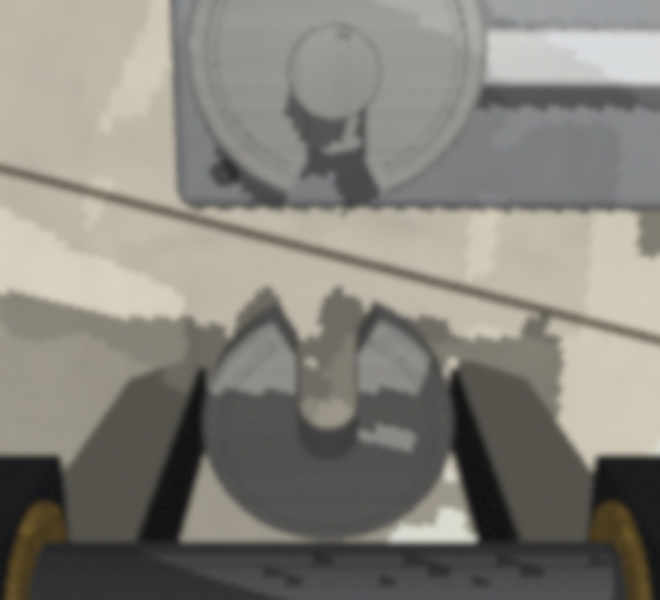

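The stem head is at crop (337,72) and the small slot at column 327, pointing straight at it, so the slot needs about 2 mm of lateral shift. The large weight sits centred with its slot open to this side. Sliding in.

Emit:
send_rows --plan '[[[0.45, 6, 1, 1, 0], [0.45, 15, 2, 2, 0], [0.45, 25, 2, 2, 0], [0.45, 35, 2, 2, 0], [0.45, 45, 2, 2, 0]]]'

```text
t: 24.78
tcp_pos: [0.5324, -0.0291, 0.0634]
eef_rot: [-3.141, -0.0, 1.835]
force: [0.7, 0.6, -1.4]
width: 0.0496
grasp_force: 30.0
```

Emit:
send_rows --plan '[[[0.45, 8, 0, 0, 0], [0.45, 15, 0, 0, 0], [0.45, 20, 0, 0, 0], [0.45, 23, 0, 0, 0], [0.45, 23, 0, 0, 0]]]'

```text
t: 25.2
tcp_pos: [0.5268, -0.0077, 0.0635]
eef_rot: [-3.142, -0.0, 1.835]
force: [-0.0, 0.0, -1.5]
width: 0.0498
grasp_force: 30.0
```

```bash
python3 - <<'E'
from h import *
st();rel([.5267,-.0087])
P=robot.camera_params('wrist');im=shot('wrist','w11.png')
lm(['disc_small_center','disc_small_mouth','hanger_head','hanger_seat','disc_large_center'],['wrist'],1)
E
```

```text
t 25.2 tcp [ 0.5268 -0.0077  0.0635] rot [-3.1416 -0.      1.8348] F [-0.0238  0.016  -1.5199] w 0.04982493455932506 29.96763914823532 q [-0.1031  0.4722  1.8159  0.      0.8535 -0.367 ]
tool shift -0.9049911210774847 -0.3290601625256097 psi 105.12465727788825
wrist disc_small_center [ 0.5284 -0.015   0.0968] 0.94
wrist hanger_head [ 0.5273 -0.0096  0.1134] 0.84
wrist hanger_seat [ 0.5256 -0.0068  0.0756] 0.77
```

It went in without contact forces. Now I lower until the spring carries it, release and rise.

Emit:
send_rows --plan '[[[0.45, 0, 0, 2, 0], [0.45, 0, 0, 4, 0], [0.45, 0, 0, 6, 0], [0.45, 0, 0, 8, 0], [0.45, 0, 0, 8, 0]]]'

```text
t: 25.92
tcp_pos: [0.5268, -0.0083, 0.0551]
eef_rot: [-3.141, -0.0, 1.834]
force: [0.4, -1.4, -0.1]
width: 0.0494
grasp_force: 30.0
```

Emit:
send_rows --plan '[[[0.6, 0, 0, 0, 0], [0.75, 0, 0, 0, 0], [0.85, 0, 0, 0, 0], [0.85, 0, 0, 0, 0], [0.85, 0, 0, 0, 0]]]'

```text
t: 26.33
tcp_pos: [0.527, -0.0082, 0.0555]
eef_rot: [3.141, 0.0, 1.834]
force: [0.5, 0.8, -0.5]
width: 0.0768
grasp_force: 0.0
```

Emit:
send_rows --plan '[[[0.9, 0, 0, -10, 0], [1, 0, 0, -40, 0], [1, 0, 0, -80, 0], [1, 0, 0, -120, 0], [1, 0, 0, -140, 0]]]'

```text
t: 26.75
tcp_pos: [0.5282, -0.0083, 0.2008]
eef_rot: [3.136, 0.002, 1.834]
force: [0.2, -0.3, 0.2]
width: 0.0928
grasp_force: 0.0
```

```bash
python3 - <<'E'
from h import *
st()
P=robot.camera_params('wrist');im=shot('wrist','w12.png')
N=['disc_small_center','disc_small_mouth','disc_large_center','disc_large_mouth','hanger_seat','hanger_head']
lm(N,['wrist'],1)
disc('disc_small_center','wrist',.025,.096,False)
robot.read_camera('scene');lm(N,['scene'],1)
E
```

```text
t 26.75 tcp [ 0.5282 -0.0083  0.2008] rot [3.1363 0.002  1.8343] F [ 0.1765 -0.3434  0.1549] w 0.09280816626992977 0.0 q [-0.1039  0.2919  1.694   0.0001  1.1501 -0.3674]
wrist disc_small_center [ 0.527  -0.0133  0.0881] 0.85
wrist disc_small_mouth [0.5244 0.0209 0.0907] 0.66
wrist disc_large_center [ 0.5279 -0.0077  0.078 ] 0.9
wrist hanger_seat [ 0.5257 -0.0107  0.0718] 0.77
wrist hanger_head [ 0.5233 -0.0055  0.1072] 0.75
disc_small_center wrist conf 0.9 npx 1248 centre [ 0.5229 -0.0081] yaw deg -74.37266290607916 err 0.011128305562255867
scene disc_small_center [ 0.5293 -0.0092  0.0917] 0.49
scene disc_small_mouth [0.5182 0.0146 0.0915] 0.55
scene disc_large_center [ 0.5236 -0.0087  0.1068] 0.73
scene disc_large_mouth [ 0.5335 -0.0397  0.074 ] 0.5
scene hanger_seat [ 0.5273 -0.0083  0.0692] 0.53
scene hanger_head [ 0.5247 -0.0118  0.1085] 0.52
```

Emit:
send_rows --plan '[[[1, 0, 0, 0, 0], [1, 0, 0, 0, 0], [1, 0, 0, 0, 0], [1, 0, 0, 0, 0], [1, 0, 0, 0, 0]]]'

```text
t: 27.92
tcp_pos: [0.5269, -0.0082, 0.1954]
eef_rot: [-3.142, 0.0, 1.834]
force: [-0.2, 0.5, -0.4]
width: 0.0937
grasp_force: 0.0
```

```bash
python3 - <<'E'
from h import *
print(robot.job_done())
E
```

```text
the job is handed in; nothing more can be done
None
```

I handed the job in at about 28 s: both weights are released and stacked on the hanger's seat with their slots facing opposite ways, by camera estimates good to about 4 mm, but `job_done()` returned no verdict, so I can't confirm it passed.

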